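# Cull the short pin and show it level over the light panel

## Task

One of the four steel pins in the sloping rack is too short. Draw that one out of its hole, leaving the other pins in the rack and the other things on the bench undisturbed, turn it level and lengthwise with the light panel, and finish while still holding it raised and still, its middle about 15 cm above the middle of the panel; do not put it down or let go of it.

Things in the scene. Friction and masses are not known exactly. Their poses are not given: they have to be found in the camera images.
- pin_short_mid (a point): the SHORT pin, 105 mm long, about 0.2 kg: plain steel, round shank 16 mm across, round head 24 mm across and 12 mm thick at the upper end. Point on its axis half-way along; z runs foot to head. In the rack it leans about 45 degrees, foot on the bottom of a 45 mm deep hole: the rack's face is 7.5 mm below this point along the axis, bare shank reaches to 40.5 mm above it. Drawn out along its axis
- pin_short: the short pin again; the origin is the centre of its foot, z along the pin to the head
- pin_a_mid (a point): a good pin, 140 mm long, standing out 95 mm: plain steel, round shank 16 mm across, round head 24 mm across and 12 mm thick at the upper end. Point on its axis half-way along, z foot to head. Stays in the rack
- pin_b_mid (a point): a good pin, 140 mm long, standing out 95 mm: plain steel, round shank 16 mm across, round head 24 mm across and 12 mm thick at the upper end. Point on its axis half-way along, z foot to head. Stays in the rack
- pin_c_mid (a point): a good pin, 140 mm long, standing out 95 mm: plain steel, round shank 16 mm across, round head 24 mm across and 12 mm thick at the upper end. Point on its axis half-way along, z foot to head. Stays in the rack
- rack: fixed: wooden block 226 mm wide (y), 44 mm across the slope, 52 mm thick, on a foot 100 x 236 mm; four holes 18 mm across, 45 mm deep, in its 45-degree face. Origin under the foot's middle, on the bench. Holes rise 45 degrees towards +x (roughly away from the robot); mouths at x 17, y -93 -31 31 93, z 72 mm. The short pin may be in any hole
- light_panel: fixed flat light panel for looking at outlines, 130 mm (its x) by 210 mm (its y, the length), 20 mm high, white top in an aluminium rim. Origin at the centre of its underside, on the bench
- hammer_grip (a point): a hammer lying on the bench, point on its handle; a bystander, leave alone
- tin_mid (a point): an open metal tin 72 mm across, 85 mm high, the point at its centre; a bystander, leave alone
- bracket_mid (a point): a steel angle bracket 70 x 50 x 56 mm, the point 28 mm above its underside's centre; a bystander, leave alone
There are look-alikes about, which are no part of the job. Of the things shaped like the light_panel, the aluminium one is meant.

How it is judged:
On the way:
1. the short pin is held in the fingers, drawn out of the rack and clear of it (contact force between pin_short and the fingers above 1 N and contact force between pin_short and rack below 0.05 N and height (world z) of pin_short_mid above 0.13 m), for 0.1 s.
At the end, for the whole second after the job is handed in: Short pin held still, clear of rack and panel, its middle 100-210 mm over the panel top and within 45 mm of the panel's middle in plan, level within 0.2 rad, along the panel within 0.28 rad either way round; good pins within 15 mm, bystanders within 30 mm of their starts (contact force between pin_short and the fingers above 1 N and contact force between pin_short and rack below 0.05 N and contact force between pin_short and light_panel below 0.05 N and z of pin_short_mid in the frame of light_panel between 0.12 and 0.23 m and horizontal distance between pin_short_mid and light_panel below 0.045 m and angle between pin_short's own z axis and vertical between 1.3708 and 1.7708 rad and angle between the z axis of pin_short and the y axis of light_panel, either way round below 0.28 rad and linear speed of pin_short below 0.03 m/s and angular speed of pin_short below 0.3 rad/s and distance of each of pin_a_mid, pin_b_mid, pin_c_mid from where it was at the start of the episode below 0.015 m and distance of each of hammer_grip, tin_mid, bracket_mid from where it was at the start of the episode below 0.03 m); the arm keeps its last pose, push and grip.
It fails at once if a good pin is pulled out of the rack (distance of any of pin_a_mid, pin_b_mid, pin_c_mid from where it was at the start of the episode above 0.025 m).
It fails at once if a bystander is disturbed (distance of any of hammer_grip, tin_mid, bracket_mid from where it was at the start of the episode above 0.03 m).
It also fails if it takes over 40 s, if anything falls off the work surface, if the arm or the gripper's body presses on something with over 40 N, if the wrist force passes 120 N, or if a joint passes its speed limit or range.

## Robot

A 6-joint arm with a two-finger parallel gripper is mounted at the origin on the work surface. World frame = base frame: x ahead of the robot, y to its left, z up, the work surface at z = 0. Lengths are in m, angles in rad, forces in N, time in s.
With the tool pointing down it reaches from about 0.375 to 0.9 m from the base axis. Payload 3.1 kg.
Tool frame: the origin (TCP) lies at the very end of the fingers, on their centre line; the grasp point (between the pads) lies 19 mm behind it; z points along the fingers, y is the direction in which the jaws open and shut (so a half turn about z gives the same grasp; the last joint's range is limited). The gripper opens to 87 mm and grips with 3 to 60 N. Pads are 19 mm wide; open, the fingers measure 117 mm over their backs; the gripper's body (75 mm by 190 mm) begins 51 mm behind the grasp point.
Start: joints at [-0.178, 0.527, 1.433, -0, 1.181, -0.178], TCP at [0.625, 0, 0.188] pointing down, gripper open.
Joint ranges: [-3.08, 3.08], [-0.75, 2.2], [0.22, 2.44], [-1.43, 4.57], [0, 2.65], [-2.85, 2.85]. Speed limits (rad/s): [2.79, 2.79, 3.14, 3.14, 3.14, 3.14].

## Interface

Orientations are given as a unit quaternion [x, y, z, w].
In Python, from rig import robot, optics gives the robot as it stands.
- The arm moves only by the shell command python3 -m inch 'ROWS' [FORCE]. ROWS is JSON, a list of rows, each an object of numbers: "ax", "ay", "az": the turn, a rotation vector about the tool's x, y, z in rad; "dx", "dy", "dz": the shift along the tool's x, y, z in mm; "gripper": the opening in per cent of the stroke, from 0 (shut) to 100 (fully open). In form: [{"ax": .., "ay": .., "az": .., "dx": .., "dy": .., "dz": .., "gripper": ..}, ...]. A call has 1 to 8 rows; each row shifts and turns the commanded pose from where the row before left it, along the tool's axes as they then stand; what a row does not reach is not made up. A row lasts 1/10 s, in which the tool goes at most 50 mm and 8.59 degrees, less where a joint would pass 70% of its speed; a pose out of reach is approached as far as the arm can. A call with a gripper value outside its range is refused whole. The fingers move at their own pace and stop on an object; FORCE is the grip in N (left out, the last holds). Time passes only in rows, so rows that do not move let the fingers close. It gives the time, the measured TCP pose, the force and the opening at its end, in the units of the state.
- robot.get_obs(): the state, without advancing time (a new reading comes with each control period).
- optics.camera(name): name is "scene" or "side" or "wrist"; returns a dict with "img" (480x640x3 uint8, red, green, blue), "depth" (480x640 float32, m along the optical axis (not along the pixel's ray), 0 where there is no reading), "camera_matrix" (3x3 intrinsics, pixels), "position" and "attitude" of the camera in the world. Camera axes: x right, y up, looking along -z (the intrinsics and any distortion apply to the point x, -y, -z); pixel columns grow to the right and rows downward; lengths in m; the calibration is good to about 2 mm. A picture is of the moment at which its call begins.
- robot.hand_in(): hands the job in, once; it reports no verdict.
The state is a dict: "time": time; "q": joint angles; "joint_velocities": joint speeds; "joint_torque": joint torques, N m; "position": TCP position; "tool_rot": TCP orientation; "ft_force": force on the tool from outside, world axes, zero at the start; "moment": the same for the moment, N m; "grip_width": finger opening in m.
Only numpy, scipy, OpenCV 4.12 (cv2) and the standard library are available. Lean on these libraries where they do the work, as an engineer would, in place of code of your own. Each camera call takes 0.05 s, during which the arm holds its last target.

## Working session

There is one attempt and no reset: what is moved stays moved. The work goes in short steps, Python scripts to look and compute and a shell command to move; the robot and the scene stay as the last step left them, time stands still between calls to the robot, and variables do not carry over. Pictures are saved under pics/ and viewed, and the job is handed in when it is done.

```bash
ls; mkdir -p pics
cat > h.py <<'E'
from rig import robot, optics
import numpy as np, cv2
from scipy.spatial.transform import Rotation as R
def snap(n,f):
    c=optics.camera(n); cv2.imwrite('pics/'+f,c['img'][:,:,::-1]); np.savez('/tmp/'+f+'.npz',**{k:np.array(v) for k,v in c.items()}); return c
def ld(f): return dict(np.load('/tmp/'+f+'.npz'))
def ray(c,u,v):
    K=np.array(c['camera_matrix']); d=np.array([(u-K[0,2])/K[0,0],-(v-K[1,2])/K[1,1],-1.])
    a=np.array(c['attitude']); M=R.from_quat(a).as_matrix() if a.size==4 else a
    return np.array(c['position']),M@d
def pz(c,u,v,z):
    o,d=ray(c,u,v); return o+d*(z-o[2])/d[2]
def pd(c,u,v):
    o,d=ray(c,u,v); return o+d*c['depth'][int(v),int(u)]
def px(c,p):
    a=np.array(c['attitude']); M=R.from_quat(a).as_matrix() if a.size==4 else a
    q=M.T@(np.array(p)-c['position']); K=c['camera_matrix']; return K[0,0]*q[0]/-q[2]+K[0,2], K[1,1]*-q[1]/-q[2]+K[1,2]
E
python3 - <<'E'
from h import *
for n in ['scene','side','wrist']:
    c=snap(n,n+'0.png'); print(n,c['position'],c['attitude'],c['camera_matrix'],[k for k in c])
print(robot.get_obs())
E
```

```text
pics
scene [ 1.0796622  -0.70680357  0.64174033] [0.45567535 0.15543903 0.29479583 0.82540542] [[500.8566608    0.         323.30518993]
 [  0.         500.8566608  233.9863497 ]
 [  0.           0.           1.        ]] ['img', 'depth', 'camera_matrix', 'position', 'attitude']
side [0.37185186 1.04872518 0.67611663] [-0.0309641   0.50704069  0.85789978 -0.07719413] [[499.66240311   0.         310.88052433]
 [  0.         499.66240311 236.3735608 ]
 [  0.           0.           1.        ]] ['img', 'depth', 'camera_matrix', 'position', 'attitude']
wrist [0.62344081 0.08245209 0.38464892] [-1.51669130e-01  6.16106851e-04  9.28743350e-05  9.88431124e-01] [[361.96116398   0.         318.55541137]
 [  0.         361.96116398 242.68195479]
 [  0.           0.           1.        ]] ['img', 'depth', 'camera_matrix', 'position', 'attitude']
{'time': 0.15, 'q': array([-1.78529365e-01,  5.28248142e-01,  1.43363215e+00, -1.00758848e-05,
        1.18144628e+00, -1.78468739e-01]), 'joint_velocities': array([-0.00188947, -0.00417058, -0.00457253, -0.0004405 , -0.00029643,
        0.0007028 ]), 'joint_torque': array([ 9.14956272e-04, -4.40429199e+01, -1.76841742e+01,  6.33679633e-02,
        5.52540855e-02, -1.06930895e-04]), 'position': array([6.24351956e-01, 1.24830224e-04, 1.87291575e-01]), 'tool_rot': array([ 7.07126595e-01,  7.07086435e-01, -4.98275296e-04, -7.09482617e-04]), 'ft_force': array([0.49185616, 0.15582473, 0.22639674]), 'moment': array([-0.02025734,  0.00288821, -0.04349462]), 'grip_width': 0.08719025449284015}
```

View pics/scene0.png

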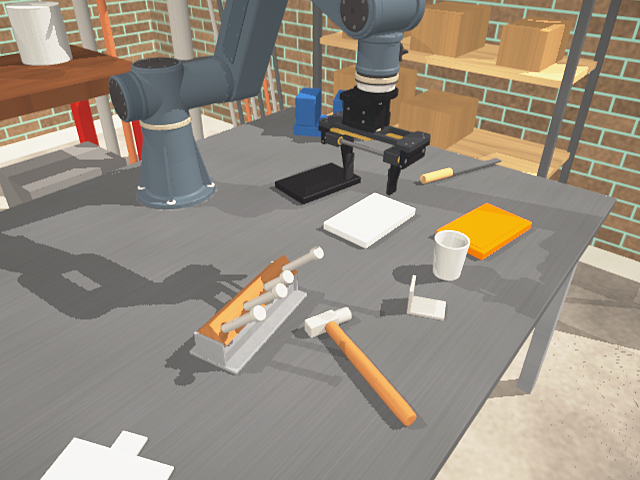

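View pics/side0.png

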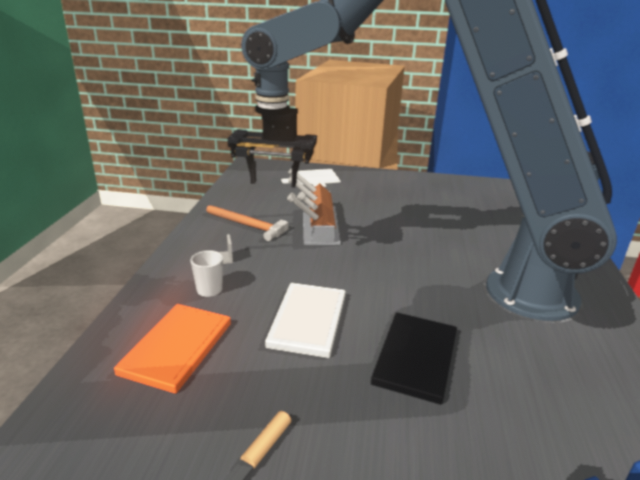

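View pics/wrist0.png

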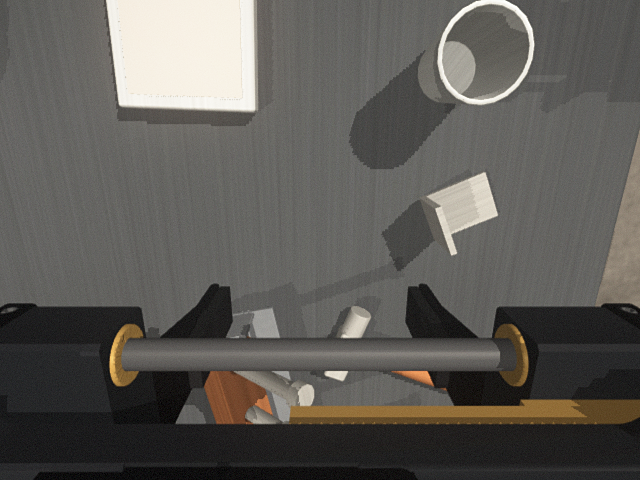

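The scene view shows three panel-like slabs: black (318,182), white with a pale rim (370,220) and orange (487,230). The white one fits "white top in aluminium rim". The rack is at (250,315) with its pins' heads at (318,253), (287,277), (281,291) and (259,314). I'll enlarge both areas next.

Run:
```python
from h import *
s=cv2.imread('pics/scene0.png');d=cv2.imread('pics/side0.png')
a=cv2.resize(s[235:375,180:340],(640,560),interpolation=cv2.INTER_CUBIC)
cv2.imwrite('pics/crop1.png',a)
b=cv2.resize(d[165:255,270:350],(533,600),interpolation=cv2.INTER_CUBIC)
cv2.imwrite('pics/crop2.png',b)
cv2.imwrite('pics/crop3.png',cv2.resize(s[160:270,260:540],(784,308),interpolation=cv2.INTER_CUBIC))
```

```text
(no output)
```

View pics/crop1.png

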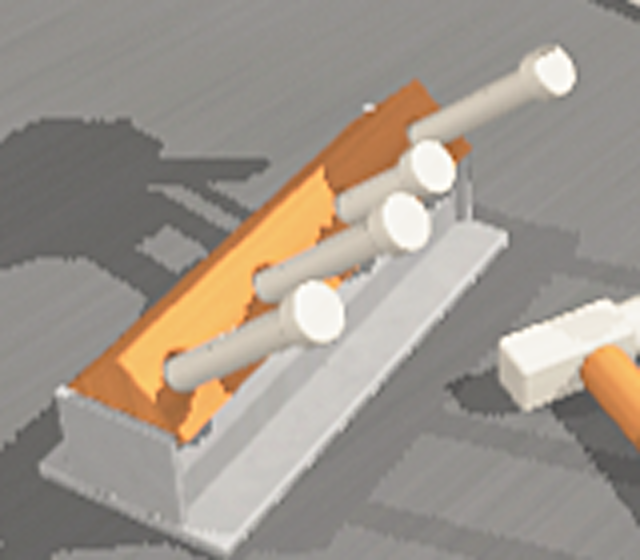

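View pics/crop2.png

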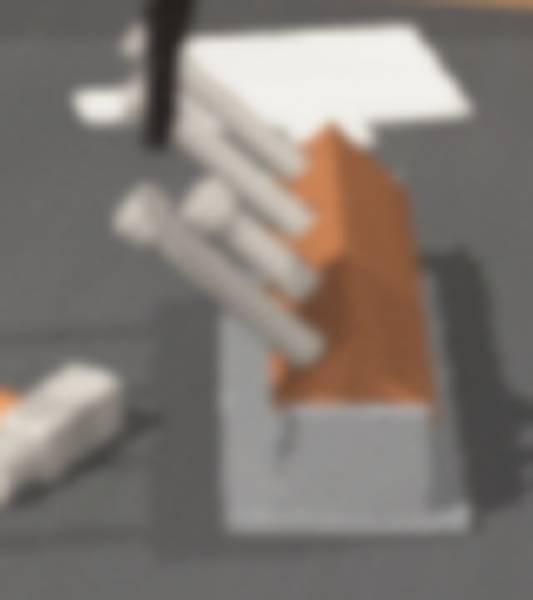

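View pics/crop3.png

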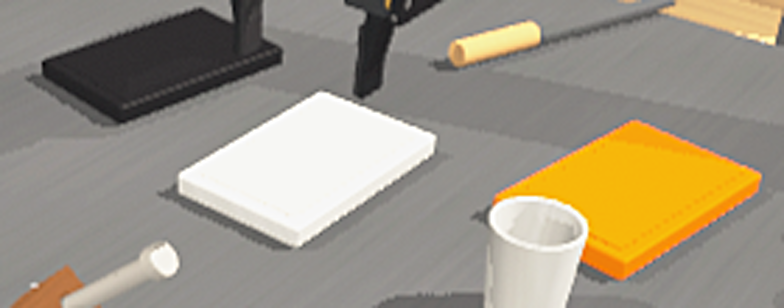

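Run:
```python
from h import *
c=ld('scene0.png'); np.set_printoptions(precision=4,suppress=True)
s=ld('side0.png')
for n,u,v in [('A',318.5,253),('S',288,276.8),('B',281.7,290.7),('C',259.8,313)]:
    p=pd(c,u,v); print(n,p,px(s,p))
for n,u,v in [('L',190,352),('F',237.5,373.5),('Rr',307,294.5)]:
    print(n,pz(c,u,v,0.0),pz(c,u,v,.006),pd(c,u,v))
# panel top mask
hsv=cv2.cvtColor(c['img'],cv2.COLOR_RGB2HSV)
P=np.zeros((480,640,3)); vv,uu=np.mgrid[0:480,0:640]
K=c['camera_matrix'];M=R.from_quat(c['attitude']).as_matrix()
d=np.stack([(uu-K[0,2])/K[0,0],-(vv-K[1,2])/K[1,1],-np.ones(uu.shape)],-1)@M.T
P=c['position']+d*c['depth'][...,None]
m=(abs(P[...,2]-.02)<.006)&(hsv[...,2]>200)&(hsv[...,1]<40)&(P[...,0]<.75)&(P[...,1]>0)
n,l,st,ce=cv2.connectedComponentsWithStats(m.astype(np.uint8)); k=1+st[1:,4].argmax(); print(st[k],ce[k])
q=P[l==k][:,:2]; r=cv2.minAreaRect((q*1000).astype(np.float32)); print(r, P[l==k].mean(0)); print(cv2.boxPoints(r))
for nm,u,v in [('tin',450,240),('br',412,280)]: print(nm,pd(c,u,v))
```

```text
A [ 0.6153 -0.1359  0.1337] (np.float64(288.28087381275566), np.float64(194.1446032884278))
S [ 0.5999 -0.2004  0.1108] (np.float64(298.450370212631), np.float64(192.89838316210097))
B [ 0.6366 -0.2548  0.1326] (np.float64(289.44917752125355), np.float64(177.12691131785022))
C [ 0.6493 -0.3168  0.1346] (np.float64(289.4472157413718), np.float64(168.364497900064))
L [ 0.5139 -0.3622  0.    ] [ 0.5192 -0.3654  0.006 ] [ 0.5169 -0.364   0.0034]
F [ 0.6131 -0.343   0.    ] [ 0.6174 -0.3464  0.006 ] [ 0.6138 -0.3436  0.0011]
Rr [ 0.5684 -0.1135  0.    ] [ 0.5732 -0.1191  0.006 ] [ 0.5658 -0.1106 -0.0032]
[ 324  193   92   51 2368] [369.3476 216.864 ]
((503.44482421875, 205.4669189453125), (216.13487243652344, 134.028076171875), 87.45195770263672) [0.5076 0.1942 0.0201]
[[431.6927 100.4856]
 [565.5882  94.5271]
 [575.197  310.4482]
 [441.3015 316.4067]]
tin [0.7323 0.1655 0.0598]
br [ 0.7379 -0.0017  0.0541]
```

The short pin is the second from the far (+y) end, with its head at scene (288,277). Its head top is about 23 mm lower than the other three, and the 140 mm and 105 mm lengths predict 25 mm. The panel rectangle measures 216x134 mm with its top at 20 mm, centre (0.503,0.205), so it fits. I'll move to a stand-off over the robot side of the rack with the gripper half closed.

```bash
python3 -m inch '[{"dx":-37,"dy":-25,"gripper":45},{"dx":-37,"dy":-25,"gripper":45},{"dx":-37,"dy":-25,"gripper":45},{"dx":-37,"dy":-25,"gripper":45},{"dx":-37,"dy":-25,"gripper":45},{"dx":-37,"dy":-25,"gripper":45}]' 20
python3 -m inch '[{"az":0.14},{"az":0.14},{"az":0.14},{"az":0.14},{"az":0.14},{"az":0.14},{"az":0.14},{"az":0.14}]'
python3 -m inch '[{"az":0.14},{"az":0.12},{"dz":0}]'
python3 -c "
from h import *
o=robot.get_obs();print(o['q'],o['position'],R.from_quat(o['tool_rot']).as_matrix().round(3))"
```

```text
[-1.78529365e-01  5.28248142e-01  1.43363215e+00 -1.00758848e-05
  1.18144628e+00 -1.78468739e-01] [6.24351956e-01 1.24830224e-04 1.87291575e-01] [[ 0.     1.    -0.002]
 [ 1.    -0.     0.   ]
 [ 0.    -0.002 -1.   ]]invalid input
invalid input
invalid input
```

The rows were refused, so every key may be required. I'll try that.

```bash
python3 -m inch '[{"ax":0,"ay":0,"az":0,"dx":-37,"dy":-25,"dz":0,"gripper":45},{"ax":0,"ay":0,"az":0,"dx":-37,"dy":-25,"dz":0,"gripper":45}]' 20
```

```text
time: 0.35
position: [0.5745, -0.0738, 0.1875]
tool_rot: [0.706, 0.708, -0.0, -0.0]
ft_force: [0.7, -0.3, -0.4]
grip_width: 0.078
```

```bash
python3 -m inch '[{"ax":0,"ay":0,"az":0,"dx":-37,"dy":-25,"dz":0,"gripper":45},{"ax":0,"ay":0,"az":0,"dx":-37,"dy":-25,"dz":0,"gripper":45},{"ax":0,"ay":0,"az":0,"dx":-37,"dy":-25,"dz":0,"gripper":45},{"ax":0,"ay":0,"az":0,"dx":-37,"dy":-25,"dz":0,"gripper":45}]'
python3 -m inch '[{"ax":0,"ay":0,"az":0.14,"dx":0,"dy":0,"dz":0,"gripper":45},{"ax":0,"ay":0,"az":0.14,"dx":0,"dy":0,"dz":0,"gripper":45},{"ax":0,"ay":0,"az":0.14,"dx":0,"dy":0,"dz":0,"gripper":45},{"ax":0,"ay":0,"az":0.14,"dx":0,"dy":0,"dz":0,"gripper":45},{"ax":0,"ay":0,"az":0.14,"dx":0,"dy":0,"dz":0,"gripper":45},{"ax":0,"ay":0,"az":0.14,"dx":0,"dy":0,"dz":0,"gripper":45},{"ax":0,"ay":0,"az":0.14,"dx":0,"dy":0,"dz":0,"gripper":45},{"ax":0,"ay":0,"az":0.14,"dx":0,"dy":0,"dz":0,"gripper":45}]'
python3 -m inch '[{"ax":0,"ay":0,"az":0.14,"dx":0,"dy":0,"dz":0,"gripper":45},{"ax":0,"ay":0,"az":0.12,"dx":0,"dy":0,"dz":0,"gripper":45},{"ax":0,"ay":0,"az":0,"dx":0,"dy":0,"dz":0,"gripper":45}]'
python3 -c "
from h import *
o=robot.get_obs();print(o['q'],o['position'],R.from_quat(o['tool_rot']).as_matrix().round(3))"
```

```text
time: 0.75
position: [0.4737, -0.2231, 0.1879]
tool_rot: [0.707, 0.707, -0.0, -0.0]
ft_force: [-0.1, -0.7, -0.1]
grip_width: 0.0471
time: 1.55
position: [0.4748, -0.2218, 0.1878]
tool_rot: [0.975, 0.221, -0.0, -0.0]
ft_force: [-0.8, 0.6, -0.6]
grip_width: 0.0391
time: 1.85
position: [0.4748, -0.2218, 0.1879]
tool_rot: [0.995, 0.095, -0.0, -0.0]
ft_force: [0.2, -0.1, -0.1]
grip_width: 0.0391
[-6.50519658e-01  3.92696849e-01  1.68401642e+00  2.81838278e-06
  1.06537380e+00  7.29264932e-01] [ 0.47480437 -0.22184912  0.18785133] [[ 0.982  0.19  -0.   ]
 [ 0.19  -0.982  0.   ]
 [-0.    -0.    -1.   ]]
```

```bash
python3 -m inch '[{"ax":0,"ay":0.131,"az":0,"dx":0,"dy":0,"dz":0,"gripper":45},{"ax":0,"ay":0.131,"az":0,"dx":0,"dy":0,"dz":0,"gripper":45},{"ax":0,"ay":0.131,"az":0,"dx":0,"dy":0,"dz":0,"gripper":45},{"ax":0,"ay":0.131,"az":0,"dx":0,"dy":0,"dz":0,"gripper":45},{"ax":0,"ay":0.131,"az":0,"dx":0,"dy":0,"dz":0,"gripper":45},{"ax":0,"ay":0.131,"az":0,"dx":0,"dy":0,"dz":0,"gripper":45},{"ax":0,"ay":0,"az":0,"dx":0,"dy":0,"dz":0,"gripper":45}]'
python3 -c "
from h import *
o=robot.get_obs();print(o['q'],o['position'],R.from_quat(o['tool_rot']).as_matrix().round(3))
snap('wrist','w1.png');snap('scene','s1.png')"
```

```text
time: 2.55
position: [0.4728, -0.2163, 0.1839]
tool_rot: [0.941, 0.092, 0.323, -0.043]
ft_force: [-0.5, 0.6, 0.9]
grip_width: 0.0392
[-1.07585628  0.34758573  2.10872211  1.0111206   0.77839004 -0.48108344] [ 0.47277285 -0.21634401  0.18392991] [[ 0.774  0.2    0.601]
 [ 0.144 -0.98   0.14 ]
 [ 0.616 -0.022 -0.787]]
```

View pics/w1.png

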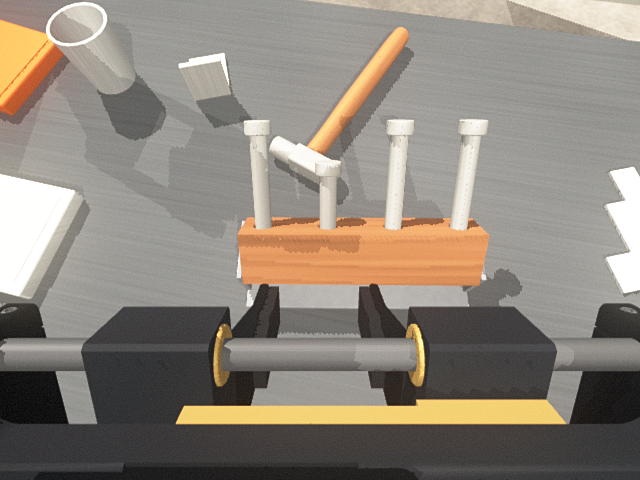

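View pics/s1.png

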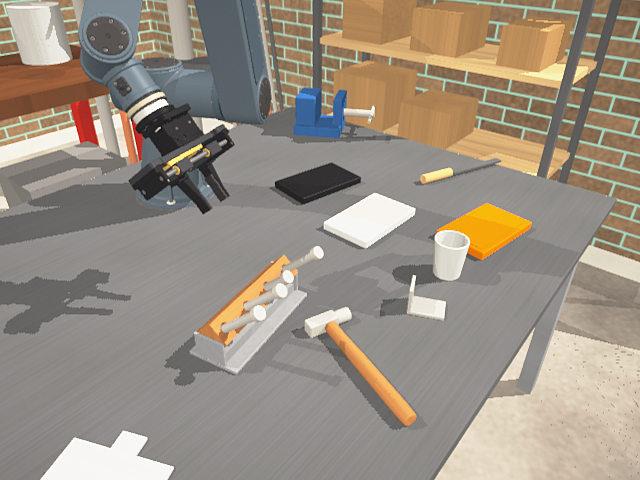

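The wrist view shows all four pins. The short one is second from left, with its head at (328,168), its shank at (328,180–225) and its top clearly below the others at y≈127. Next I'll measure its axis here.

```bash
python3 - <<'E'
from h import *
np.set_printoptions(precision=4,suppress=True)
c=ld('w1.png'); s=ld('s1.png')
D=c['depth']
for v in (166,172,180,190,200,210,220,226):
    row=D[v,290:370]; g=c['img'][v,290:370].astype(int)
    m=(row>0)&(row<D[v,328]+.012)&(row>D[v,328]-.012); i=np.where(m)[0]+290
    i=i[(i>305)&(i<350)]
    u=(i.min()+i.max())/2; o,d=ray(c,u,v); p=o+d*D[v,int(u)]; print(v,i.min(),i.max(),p, p+.008*d/np.linalg.norm(d))
print('head tops: scene depth',[pd(s,*t) for t in [(318.5,253),(288,276.8),(281.7,290.7),(259.8,313)]])
# triangulate head top centre: wrist top-centre approx
E
python3 -c "
import cv2;a=cv2.imread('pics/w1.png')[110:240,230:500];cv2.imwrite('pics/w1c.png',cv2.resize(a,None,fx=2.9,fy=2.9,interpolation=cv2.INTER_CUBIC))"
```

```text
166 316 340 [ 0.5872 -0.2002  0.1205] [ 0.5915 -0.1994  0.1138]
172 315 340 [ 0.5835 -0.2005  0.1168] [ 0.5876 -0.1997  0.11  ]
180 319 336 [ 0.5803 -0.2012  0.1088] [ 0.5843 -0.2004  0.1019]
190 319 336 [ 0.5746 -0.2023  0.1011] [ 0.5784 -0.2016  0.0941]
200 320 336 [ 0.5674 -0.2042  0.0959] [ 0.571  -0.2035  0.0888]
210 320 336 [ 0.5614 -0.2053  0.0877] [ 0.5648 -0.2047  0.0805]
220 320 335 [ 0.5537 -0.2064  0.0825] [ 0.5569 -0.2058  0.0752]
226 306 349 [ 0.55   -0.2071  0.0771] [ 0.5531 -0.2065  0.0698]
head tops: scene depth [array([ 0.6132, -0.1332,  0.1314]), array([ 0.5981, -0.1985,  0.1088]), array([ 0.6366, -0.2548,  0.1326]), array([ 0.6475, -0.3151,  0.1324])]
```

View pics/w1c.png

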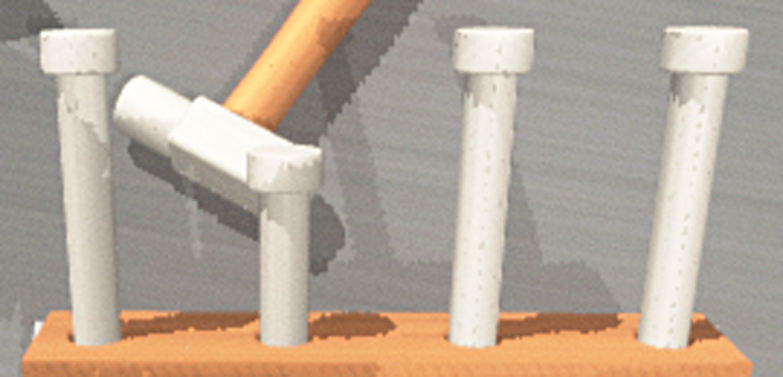

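```bash
cat >> h.py <<'E'
def delta(T,Rt):
    o=robot.get_obs(); M=R.from_quat(o['tool_rot']).as_matrix()
    print('shift mm',(M.T@(np.array(T)-o['position'])*1000).round(1),'turn',R.from_matrix(M.T@Rt).as_rotvec().round(3),'q',o['q'].round(2))
yw=.191
xr=np.array([np.cos(yw),np.sin(yw),0]);up=np.array([0,0,1.]);yr=np.array([-np.sin(yw),np.cos(yw),0])
n=(xr+up)/2**.5; RG=np.stack([n,-yr,(xr-up)/2**.5],1)
G=np.array([.571,-.203,.0895])
E
python3 -c "
from h import *
delta(G-.061*RG[:,2],RG)"
```

```text
shift mm [10.3  6.1 74.8] turn [-0.022  0.122 -0.003] q [-1.07  0.35  2.1   1.01  0.78 -0.48]
```

```bash
python3 -m inch '[{"ax":-0.005,"ay":0.03,"az":0,"dx":2.5,"dy":1.5,"dz":18.5,"gripper":45},{"ax":-0.005,"ay":0.03,"az":0,"dx":2.5,"dy":1.5,"dz":18.5,"gripper":45},{"ax":-0.005,"ay":0.03,"az":0,"dx":2.5,"dy":1.5,"dz":18.5,"gripper":45},{"ax":-0.005,"ay":0.03,"az":0,"dx":2.5,"dy":1.5,"dz":18.5,"gripper":45},{"ax":0,"ay":0,"az":0,"dx":0,"dy":0,"dz":0,"gripper":45}]'
python3 -c "
from h import *
delta(G-.061*RG[:,2],RG)
snap('wrist','w2.png')"
```

```text
time: 3.15
position: [0.5319, -0.2097, 0.1348]
tool_rot: [0.92, 0.089, 0.38, -0.039]
ft_force: [0.8, 0.3, -0.2]
grip_width: 0.0395
shift mm [-3.9  0.8 -0.9] turn [-0.005  0.001 -0.001] q [-1.    0.54  2.14  1.44  0.73 -0.89]
```

View pics/w2.png

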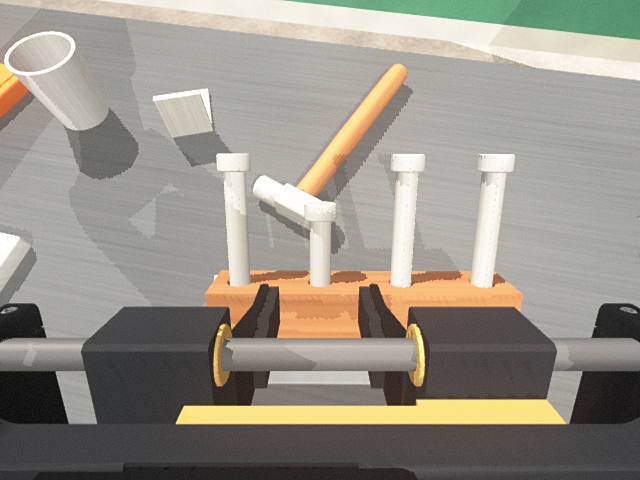

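The tool is aligned, and the short pin at u≈320 sits centred between the fingertips (275 to 365). A quick re-measure in the tool frame comes before advancing.

Run:
```python
from h import *
np.set_printoptions(precision=1,suppress=True)
c=ld('w2.png');D=c['depth'];o=robot.get_obs();M=R.from_quat(o['tool_rot']).as_matrix()
for v in (207,216,228,240,252,264,276,283,289):
    w=D[v,298:345]; z0=np.median(D[v,316:325]); i=np.where(abs(w-z0)<.01)[0]+298
    u=(i.min()+i.max())/2; oo,d=ray(c,u,v); p=oo+d*z0+.008*d/np.linalg.norm(d)
    print(v,i.min(),i.max(),'tool mm',M.T@(p-o['position'])*1000,'world',p*1000)
```

```text
207 305 335 tool mm [28.5  1.4 59.9] world [ 593.1 -199.   113.3]
216 304 335 tool mm [21.9  1.  59.8] world [ 588.4 -199.5  108.6]
228 310 330 tool mm [11.9  1.4 63. ] world [ 583.8 -200.8   99.4]
240 310 330 tool mm [ 2.8  1.4 62.4] world [ 577.  -202.1   93.3]
252 310 330 tool mm [-6.7  1.4 62.3] world [ 570.3 -203.4   86.7]
264 310 330 tool mm [-16.2   1.4  61.8] world [ 563.3 -204.8   80.4]
276 310 330 tool mm [-25.6   1.4  60.6] world [ 556.  -206.2   74.6]
283 298 344 tool mm [-31.6   2.2  60.9] world [ 552.2 -207.7   70.1]
289 298 344 tool mm [-32.5   2.1  51.8] world [ 545.2 -209.    75.9]
```

```bash
python3 -m inch '[{"ax":0,"ay":0,"az":0,"dx":-5,"dy":1.5,"dz":13,"gripper":45},{"ax":0,"ay":0,"az":0,"dx":0,"dy":0,"dz":20,"gripper":45},{"ax":0,"ay":0,"az":0,"dx":0,"dy":0,"dz":20,"gripper":45},{"ax":0,"ay":0,"az":0,"dx":0,"dy":0,"dz":15,"gripper":45},{"ax":0,"ay":0,"az":0,"dx":0,"dy":0,"dz":10,"gripper":45},{"ax":0,"ay":0,"az":0,"dx":0,"dy":0,"dz":3,"gripper":45},{"ax":0,"ay":0,"az":0,"dx":0,"dy":0,"dz":0,"gripper":45}]'
python3 -c "
from h import *
delta(G+.019*RG[:,2],RG)
snap('wrist','w3.png');snap('side','d3.png')"
```

```text
time: 3.9
position: [0.584, -0.2017, 0.0756]
tool_rot: [0.92, 0.088, 0.381, -0.038]
ft_force: [-0.0, 0.7, -0.3]
grip_width: 0.0394
shift mm [ 0.6 -1.2  0. ] turn [-0.002 -0.001 -0.001] q [-0.88  0.7   2.08  1.67  0.68 -1.05]
```

View pics/w3.png

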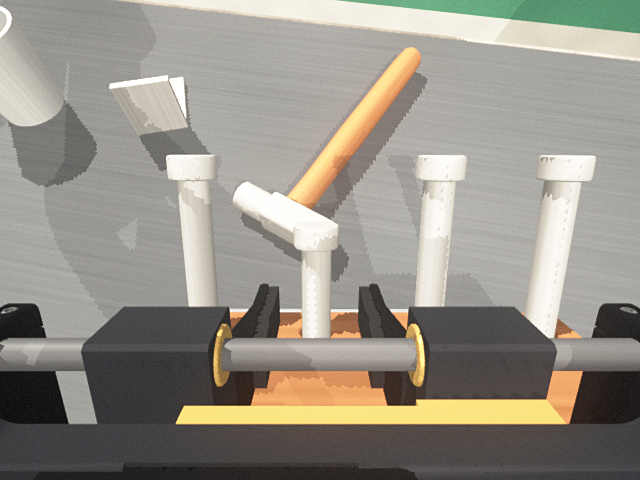

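View pics/d3.png

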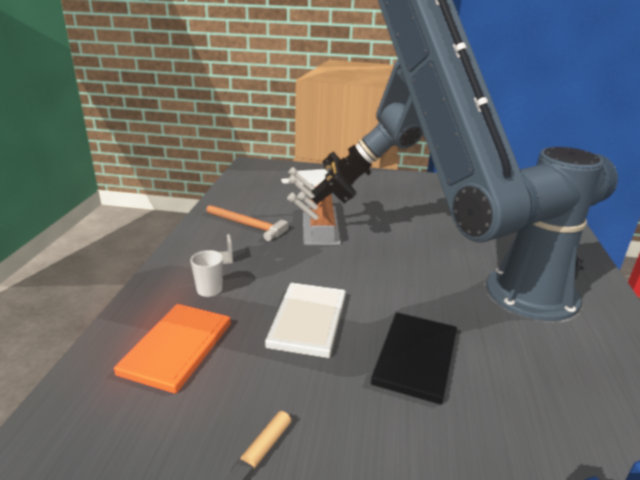

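The pin shank (u≈316) is between the fingers, about 1 mm off centre. I'll trim that and close.

```bash
python3 -m inch '[{"ax":0,"ay":0,"az":0,"dx":0,"dy":-1,"dz":0,"gripper":30},{"ax":0,"ay":0,"az":0,"dx":0,"dy":0,"dz":0,"gripper":0},{"ax":0,"ay":0,"az":0,"dx":0,"dy":0,"dz":0,"gripper":0},{"ax":0,"ay":0,"az":0,"dx":0,"dy":0,"dz":0,"gripper":0},{"ax":0,"ay":0,"az":0,"dx":0,"dy":0,"dz":0,"gripper":0},{"ax":0,"ay":0,"az":0,"dx":0,"dy":0,"dz":0,"gripper":0}]' 40
```

```text
time: 4.6
position: [0.5834, -0.2009, 0.0751]
tool_rot: [0.92, 0.087, 0.381, -0.038]
ft_force: [-0.1, -0.1, 0.6]
grip_width: 0.0027
```

The opening is 2.7 mm, so the fingers missed the 16 mm shank. I'll look before doing anything.

```bash
python3 -c "
from h import *
snap('wrist','w4.png');c=snap('scene','s4.png');d=snap('side','d4.png')
a=c['img'][220:380,180:360,::-1];cv2.imwrite('pics/s4c.png',cv2.resize(a,None,fx=3.7,fy=3.7,interpolation=cv2.INTER_CUBIC))
a=d['img'][140:255,270:400,::-1];cv2.imwrite('pics/d4c.png',cv2.resize(a,None,fx=5,fy=5,interpolation=cv2.INTER_CUBIC))
"
```

```text
(no output)
```

View pics/w4.png

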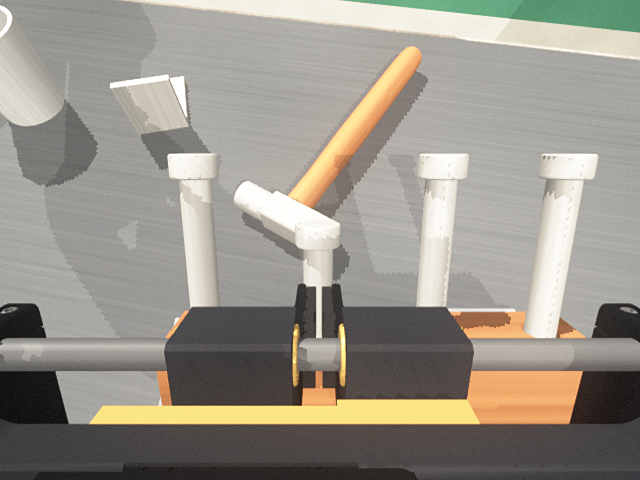

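View pics/s4c.png

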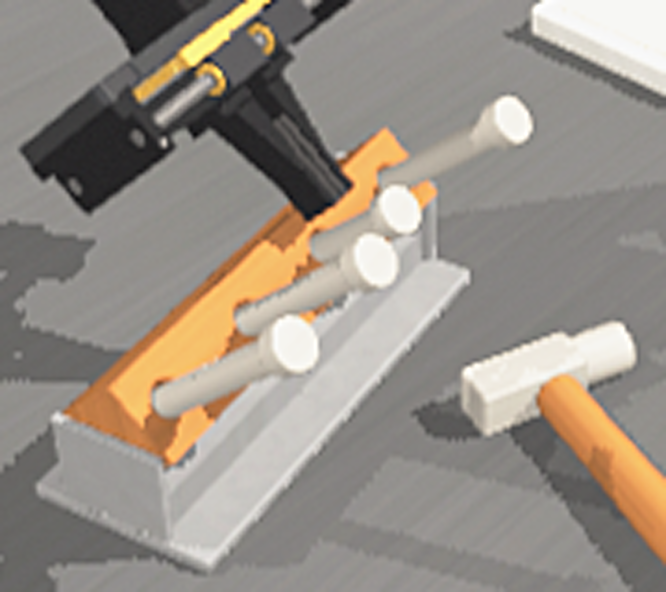

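View pics/d4c.png

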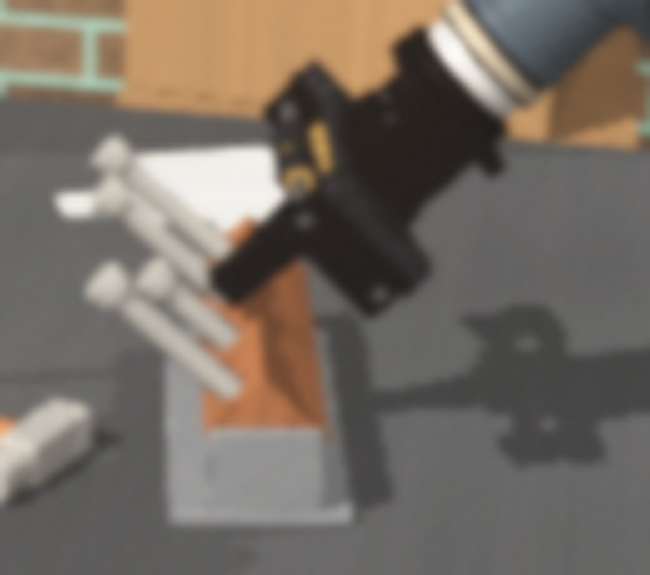

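```bash
python3 - <<'E'
from h import *
c=ld('s4.png');d=ld('d4.png');w=ld('w4.png');o=robot.get_obs();p=o['position'];M=R.from_quat(o['tool_rot']).as_matrix()
for cc in (c,d,w): print(px(cc,p),px(cc,p-.019*M[:,2]),px(cc,G))
print('tip scene depth',[pd(c,u,v).round(4) for u,v in [(268,272),(266,270),(262,268)]])
print('cam in tool', M.T@(w['position']-p))
E
python3 -c "
import numpy as np
a=np.load('/tmp/wrist0.png.npz');print(a['position']-np.array([.62435,.0001,.1873]))"
```

```text
(np.float64(281.5533722142104), np.float64(289.2214939702923)) (np.float64(274.91450657282616), np.float64(281.06619341460464)) (np.float64(275.36174847300714), np.float64(280.6631418923695))
(np.float64(304.07139235174407), np.float64(205.0221734529757)) (np.float64(308.9772059763311), np.float64(200.71366163709712)) (np.float64(308.70935156512354), np.float64(200.44403276971386))
(np.float64(317.85814739718825), np.float64(275.5387782781665)) (np.float64(317.78103181824963), np.float64(289.1234050138675)) (np.float64(317.1506597125), np.float64(287.13190012814687))
tip scene depth [array([ 0.5636, -0.2128,  0.1109]), array([ 0.5596, -0.2135,  0.1138]), array([ 0.5518, -0.2154,  0.1155])]
cam in tool [ 0.08269439  0.0005197  -0.19818969]
[-0.00090919  0.08235209  0.19734892]
```

Run:
```python
from h import *
np.set_printoptions(precision=1,suppress=True)
o=robot.get_obs();p=o['position'];M=R.from_quat(o['tool_rot']).as_matrix();w=ld('w4.png');c=ld('s4.png')
for u,v in [(305,290),(303,300),(335,290),(335,300),(318,265)]: print('w4',u,v,M.T@(pd(w,u,v)-p)*1000)
K=w
for u,v in [(268,272),(270,275),(273,271),(266,277),(255,260)]: print('s4',u,v,M.T@(pd(c,u,v)-p)*1000)
w=ld('wrist0.png');M0=np.array([[0,1,0],[1,0,0],[0,0,-1.]]);p0=np.array([.6244,.0001,.1873])
for u,v in [(224,290),(222,300),(412,290),(416,300)]: print('w0',u,v,M0.T@(pd(w,u,v)-p0)*1000)
c=ld('scene0.png')
for u,v in [(392,188),(389,185),(349,176),(349,170)]: print('s0',M0.T@(pd(c,u,v)-p0)*1000)
print(px(c,p0))
```

```text
w4 305 290 [ 11.2  -5.9 -44.2]
w4 303 300 [ 11.   -6.4 -54.2]
w4 335 290 [ 11.1   8.1 -44.1]
w4 335 300 [ 10.6   7.7 -53.3]
w4 318 265 [ 16.    0.1 -24.2]
s4 268 272 [ 10.    7.8 -40.7]
s4 270 275 [-23.7 -20.6 -29.8]
s4 273 271 [  8.8  -3.8 -35.6]
s4 266 277 [ -1.    9.2 -35.3]
s4 255 260 [  7.8  11.7 -71.6]
w0 224 290 [  9.2 -46.2 -39.8]
w0 222 300 [  8.4 -44.9 -48.8]
w0 412 290 [  8.7  43.6 -38.6]
w0 416 300 [  9.   42.6 -49.8]
s0 [ -3.4  51.5 -44.4]
s0 [-11.5  49.5 -52.9]
s0 [ -2.  -44.9 -37.4]
s0 [ -2.1 -45.4 -49.7]
(np.float64(367.88263479314196), np.float64(200.2166382648091))
```

The cameras agree that the real fingertips end about 36 mm behind the reported TCP (tool z ≈ -36 in wrist and scene, at the start and now). So I was short, not off-line. The pin axis is at tool z≈-18. I'll reopen, advance about 36 mm and check.

```bash
python3 -m inch '[{"ax":0,"ay":0,"az":0,"dx":0,"dy":0,"dz":0,"gripper":45},{"ax":0,"ay":0,"az":0,"dx":0,"dy":0,"dz":0,"gripper":45},{"ax":0,"ay":0,"az":0,"dx":0,"dy":0,"dz":0,"gripper":45},{"ax":0,"ay":0,"az":0,"dx":0,"dy":0,"dz":0,"gripper":45}]'
python3 -m inch '[{"ax":0,"ay":0,"az":0,"dx":0,"dy":0,"dz":10,"gripper":45},{"ax":0,"ay":0,"az":0,"dx":0,"dy":0,"dz":10,"gripper":45},{"ax":0,"ay":0,"az":0,"dx":0,"dy":0,"dz":8,"gripper":45},{"ax":0,"ay":0,"az":0,"dx":0,"dy":0,"dz":7,"gripper":45},{"ax":0,"ay":0,"az":0,"dx":0,"dy":0,"dz":0,"gripper":45}]'
python3 -c "
from h import *
delta(G+.019*RG[:,2],RG)
snap('wrist','w5.png');c=snap('scene','s5.png')
a=c['img'][220:380,180:360,::-1];cv2.imwrite('pics/s5c.png',cv2.resize(a,None,fx=3.7,fy=3.7,interpolation=cv2.INTER_CUBIC))"
```

```text
time: 5.15
position: [0.5835, -0.2009, 0.0751]
tool_rot: [0.92, 0.088, 0.381, -0.038]
ft_force: [0.8, 1.2, 0.8]
grip_width: 0.025
time: 5.65
position: [0.6083, -0.1955, 0.0494]
tool_rot: [0.92, 0.088, 0.381, -0.038]
ft_force: [-0.1, 0.7, 0.4]
grip_width: 0.0391
shift mm [  1.5   0.2 -36.3] turn [-0.003  0.    -0.002] q [-0.83  0.77  2.04  1.76  0.66 -1.09]
```

View pics/w5.png

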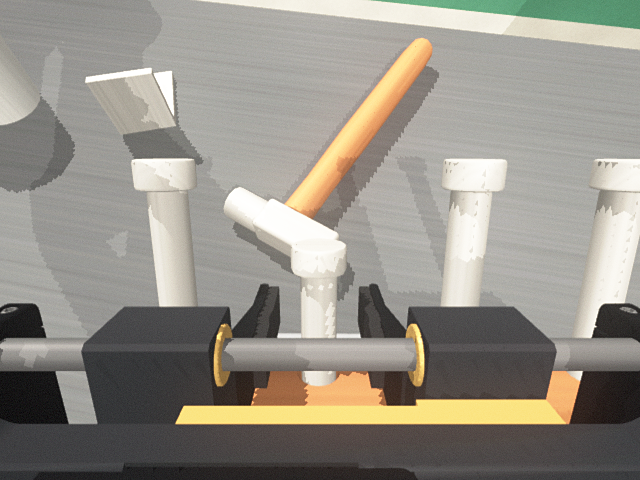

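View pics/s5c.png

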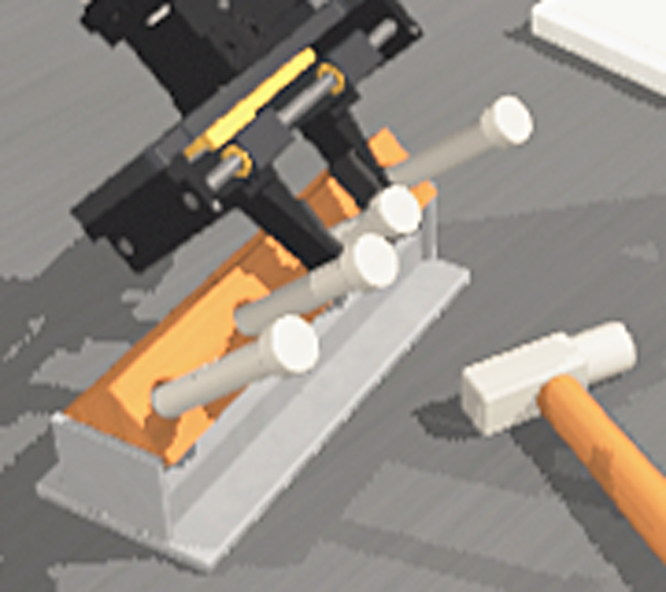

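Run:
```python
from h import *
np.set_printoptions(precision=1,suppress=True)
o=robot.get_obs();p=o['position'];M=R.from_quat(o['tool_rot']).as_matrix();w=ld('w5.png')
for u,v in [(319,262),(319,285),(319,300),(319,320),(319,330),(319,378),(319,392),(268,290),(270,300),(372,290),(165,270),(468,270)]: print(u,v,M.T@(pd(w,u,v)-p)*1000)
```

```text
319 262 [ 32.8   0.5 -64.2]
319 285 [ 21.2   0.5 -60.3]
319 300 [ 14.4   0.5 -60.4]
319 320 [  5.7   0.5 -61.4]
319 330 [  0.4   0.5 -60.6]
319 378 [-22.    0.5 -63.3]
319 392 [-23.9   0.5 -69.9]
268 290 [  9.8 -23.6 -40.6]
270 300 [  9.4 -21.5 -50.2]
372 290 [ 10.8  25.3 -42.6]
165 270 [ 27.2 -62.8 -58.8]
468 270 [ 27.9  61.  -60.5]
```

The pin axis is now about 16 mm behind the real fingertips, and the pads are mid-shank (rack face at -24 mm, head underside at about +24 mm). I'll close.

```bash
python3 -m inch '[{"ax":0,"ay":0,"az":0,"dx":0,"dy":0,"dz":0,"gripper":0},{"ax":0,"ay":0,"az":0,"dx":0,"dy":0,"dz":0,"gripper":0},{"ax":0,"ay":0,"az":0,"dx":0,"dy":0,"dz":0,"gripper":0},{"ax":0,"ay":0,"az":0,"dx":0,"dy":0,"dz":0,"gripper":0},{"ax":0,"ay":0,"az":0,"dx":0,"dy":0,"dz":0,"gripper":0}]' 40
```

```text
time: 6.25
position: [0.6077, -0.1961, 0.0506]
tool_rot: [0.92, 0.087, 0.381, -0.038]
ft_force: [-0.9, 0.9, 1.4]
grip_width: 0.015
```

Held: the opening is 15 mm on a 16 mm shank. Next I draw along tool +x (the pin axis), a little first.

```bash
python3 -m inch '[{"ax":0,"ay":0,"az":0,"dx":4,"dy":0,"dz":0,"gripper":0},{"ax":0,"ay":0,"az":0,"dx":6,"dy":0,"dz":0,"gripper":0},{"ax":0,"ay":0,"az":0,"dx":6,"dy":0,"dz":0,"gripper":0}]'
python3 -m inch '[{"ax":0,"ay":0,"az":0,"dx":8,"dy":0,"dz":0,"gripper":0},{"ax":0,"ay":0,"az":0,"dx":8,"dy":0,"dz":0,"gripper":0},{"ax":0,"ay":0,"az":0,"dx":8,"dy":0,"dz":0,"gripper":0},{"ax":0,"ay":0,"az":0,"dx":8,"dy":0,"dz":0,"gripper":0},{"ax":0,"ay":0,"az":0,"dx":8,"dy":0,"dz":0,"gripper":0},{"ax":0,"ay":0,"az":0,"dx":8,"dy":0,"dz":0,"gripper":0},{"ax":0,"ay":0,"az":0,"dx":0,"dy":0,"dz":0,"gripper":0}]'
python3 -c "
from h import *
delta([0.5,0,0.1],RG)
snap('wrist','w6.png');c=snap('scene','s6.png')
a=c['img'][170:370,180:400,::-1];cv2.imwrite('pics/s6c.png',cv2.resize(a,None,fx=3,fy=3,interpolation=cv2.INTER_CUBIC))"
```

```text
time: 6.55
position: [0.6193, -0.194, 0.0619]
tool_rot: [0.92, 0.087, 0.381, -0.038]
ft_force: [-0.2, 0.4, -2.5]
grip_width: 0.015
time: 7.25
position: [0.6536, -0.1874, 0.0971]
tool_rot: [0.919, 0.089, 0.382, -0.037]
ft_force: [-0.6, 0.8, -2.1]
grip_width: 0.0146
shift mm [ -79.1 -213.4  -83.4] turn [-0.002 -0.002  0.001] q [-0.75  0.68  1.94  1.59  0.61 -0.79]
```

View pics/s6c.png

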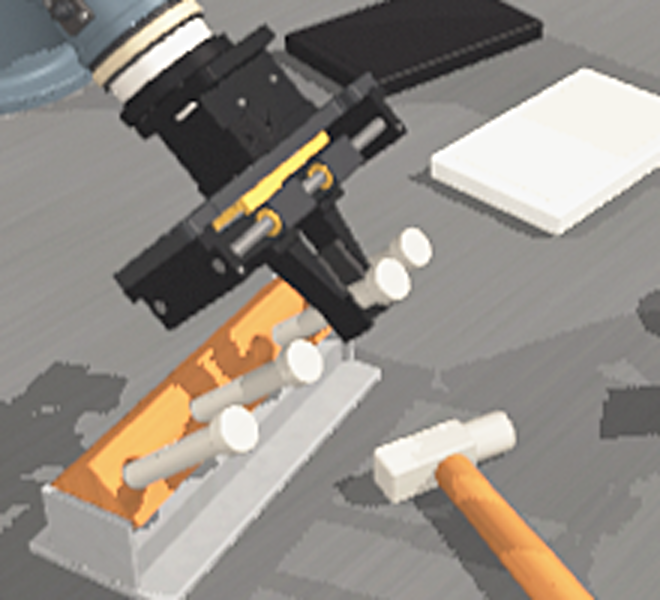

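View pics/w6.png

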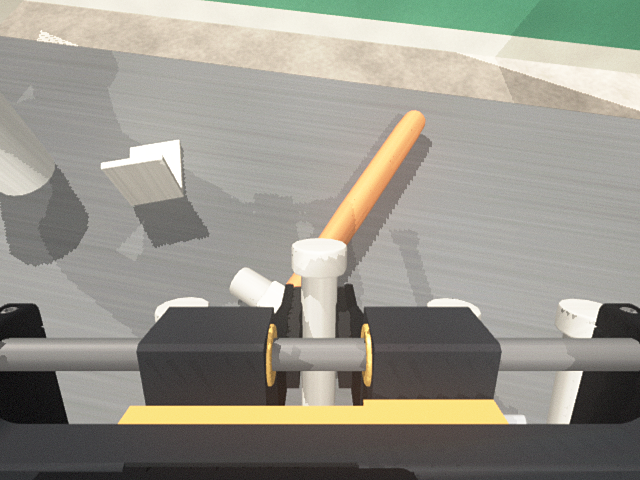

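The short pin is out (64 mm travel against a 45 mm hole) and hangs in the fingers, and the wrist force is about -2 N, its weight. Now straight up.

```bash
python3 -m inch '[{"ax":0,"ay":0,"az":0,"dx":17,"dy":0,"dz":-17,"gripper":0},{"ax":0,"ay":0,"az":0,"dx":17,"dy":0,"dz":-17,"gripper":0},{"ax":0,"ay":0,"az":0,"dx":17,"dy":0,"dz":-17,"gripper":0},{"ax":0,"ay":0,"az":0,"dx":17,"dy":0,"dz":-17,"gripper":0},{"ax":0,"ay":0,"az":0,"dx":17,"dy":0,"dz":-17,"gripper":0},{"ax":0,"ay":0,"az":0,"dx":0,"dy":0,"dz":0,"gripper":0}]'
python3 -c "
from h import *
o=robot.get_obs()
p=np.array([.50,.205,.2]); 
r=np.deg2rad(87.45-90)
# panel y axis dir from box: (9.6,215.9)
py=np.array([9.6,215.9,0]);py/=np.linalg.norm(py);print(py)
Rf=np.stack([py,np.cross([0,0,-1],py),[0,0,-1.]],1)
delta([.65,-.18,.25],Rf)
"
```

```text
time: 7.95
position: [0.6532, -0.1888, 0.2191]
tool_rot: [0.919, 0.088, 0.383, -0.036]
ft_force: [-1.0, -0.4, -3.2]
grip_width: 0.0151
[0.04442114 0.99901289 0.        ]
shift mm [ 20.9  -9.2 -22.9] turn [ 0.527 -0.665 -1.26 ] q [-0.75  0.44  1.87  1.17  0.67 -0.28]
```

```bash
python3 -m inch '[{"ax":0,"ay":-0.131,"az":0,"dx":0,"dy":0,"dz":0,"gripper":0},{"ax":0,"ay":-0.131,"az":0,"dx":0,"dy":0,"dz":0,"gripper":0},{"ax":0,"ay":-0.131,"az":0,"dx":0,"dy":0,"dz":0,"gripper":0},{"ax":0,"ay":-0.131,"az":0,"dx":0,"dy":0,"dz":0,"gripper":0},{"ax":0,"ay":-0.131,"az":0,"dx":0,"dy":0,"dz":0,"gripper":0},{"ax":0,"ay":-0.131,"az":0,"dx":0,"dy":0,"dz":0,"gripper":0},{"ax":0,"ay":0,"az":0,"dx":0,"dy":0,"dz":0,"gripper":0}]'
cat >> h.py <<'E'
py=np.array([9.6,215.9,0]);py/=np.linalg.norm(py)
Rf=np.stack([py,np.cross([0,0,-1],py),[0,0,-1.]],1)
E
python3 -c "
from h import *
delta([.504,.222,.18],Rf)"
```

```text
time: 8.65
position: [0.6563, -0.1802, 0.2127]
tool_rot: [0.993, 0.105, 0.057, -0.016]
ft_force: [-0.1, -0.2, -2.8]
grip_width: 0.0151
shift mm [ -68.6 -424.5   33.1] turn [ 0.061 -0.113 -1.314] q [-0.48  0.54  1.35  0.1   1.18  0.85]
```

```bash
python3 -m inch '[{"ax":0,"ay":-0.08,"az":0,"dx":0,"dy":0,"dz":0,"gripper":0},{"ax":0,"ay":-0.04,"az":0,"dx":0,"dy":0,"dz":0,"gripper":0},{"ax":0,"ay":0,"az":-0.13,"dx":0,"dy":0,"dz":0,"gripper":0},{"ax":0,"ay":0,"az":-0.13,"dx":0,"dy":0,"dz":0,"gripper":0},{"ax":0,"ay":0,"az":-0.13,"dx":0,"dy":0,"dz":0,"gripper":0},{"ax":0,"ay":0,"az":-0.13,"dx":0,"dy":0,"dz":0,"gripper":0},{"ax":0,"ay":0,"az":-0.13,"dx":0,"dy":0,"dz":0,"gripper":0},{"ax":0,"ay":0,"az":-0.13,"dx":0,"dy":0,"dz":0,"gripper":0}]'
python3 -m inch '[{"ax":0,"ay":0,"az":-0.13,"dx":0,"dy":0,"dz":0,"gripper":0},{"ax":0,"ay":0,"az":-0.13,"dx":0,"dy":0,"dz":0,"gripper":0},{"ax":0,"ay":0,"az":-0.13,"dx":0,"dy":0,"dz":0,"gripper":0},{"ax":0,"ay":0,"az":-0.13,"dx":0,"dy":0,"dz":0,"gripper":0},{"ax":0,"ay":0,"az":0,"dx":0,"dy":0,"dz":0,"gripper":0}]'
python3 -c "
from h import *
delta([.504,.222,.18],Rf)"
```

```text
time: 9.45
position: [0.6509, -0.1808, 0.2114]
tool_rot: [0.879, 0.477, 0.001, -0.012]
ft_force: [0.5, -0.2, -2.0]
grip_width: 0.0147
time: 9.95
position: [0.651, -0.181, 0.2117]
tool_rot: [0.729, 0.684, 0.004, -0.011]
ft_force: [-0.4, 0.3, -2.4]
grip_width: 0.015
shift mm [ 392.2 -171.8   41.7] turn [-0.011 -0.021 -0.019] q [-0.44  0.58  1.25  0.02  1.32 -0.38]
```

```bash
python3 -m inch '[{"ax":-0.011,"ay":-0.021,"az":-0.019,"dx":40,"dy":-18,"dz":0,"gripper":0},{"ax":0,"ay":0,"az":0,"dx":44,"dy":-19,"dz":0,"gripper":0},{"ax":0,"ay":0,"az":0,"dx":44,"dy":-19,"dz":0,"gripper":0},{"ax":0,"ay":0,"az":0,"dx":44,"dy":-19,"dz":0,"gripper":0},{"ax":0,"ay":0,"az":0,"dx":44,"dy":-19,"dz":0,"gripper":0},{"ax":0,"ay":0,"az":0,"dx":44,"dy":-19,"dz":0,"gripper":0},{"ax":0,"ay":0,"az":0,"dx":44,"dy":-19,"dz":0,"gripper":0},{"ax":0,"ay":0,"az":0,"dx":44,"dy":-19,"dz":0,"gripper":0}]'
python3 -c "
from h import *
delta([.504,.222,.115],Rf)"
```

```text
time: 10.75
position: [0.5162, 0.1745, 0.2121]
tool_rot: [0.724, 0.69, -0.001, 0.001]
ft_force: [0.4, 0.3, -1.6]
grip_width: 0.0148
shift mm [ 47.2 -14.6  97. ] turn [ 0.001  0.003 -0.003] q [ 0.12  0.39  1.61 -0.    1.14  0.17]
```

```bash
python3 -m inch '[{"ax":0,"ay":0,"az":0,"dx":22,"dy":-7,"dz":10,"gripper":0},{"ax":0,"ay":0,"az":0,"dx":20,"dy":-7,"dz":20,"gripper":0},{"ax":0,"ay":0,"az":0,"dx":0,"dy":0,"dz":25,"gripper":0},{"ax":0,"ay":0,"az":0,"dx":0,"dy":0,"dz":25,"gripper":0},{"ax":0,"ay":0,"az":0,"dx":0,"dy":0,"dz":15,"gripper":0},{"ax":0,"ay":0,"az":0,"dx":0,"dy":0,"dz":0,"gripper":0},{"ax":0,"ay":0,"az":0,"dx":0,"dy":0,"dz":0,"gripper":0}]'
python3 -c "
from h import *
delta([.504,.222,.115],Rf)
c=snap('scene','s7.png');snap('side','d7.png');snap('wrist','w7.png')
d=ld('d7.png')['img']
cv2.imwrite('pics/d7c.png',cv2.resize(d[180:380,180:400,::-1],None,fx=3,fy=3,interpolation=cv2.INTER_CUBIC))"
```

```text
time: 11.45
position: [0.5061, 0.2148, 0.1176]
tool_rot: [0.723, 0.691, -0.001, 0.002]
ft_force: [0.1, 0.3, -1.9]
grip_width: 0.0148
shift mm [ 7.1 -2.4  2.6] turn [ 0.002  0.004 -0.002] q [ 0.2   0.52  1.69 -0.01  0.93  0.25]
```

View pics/s7.png

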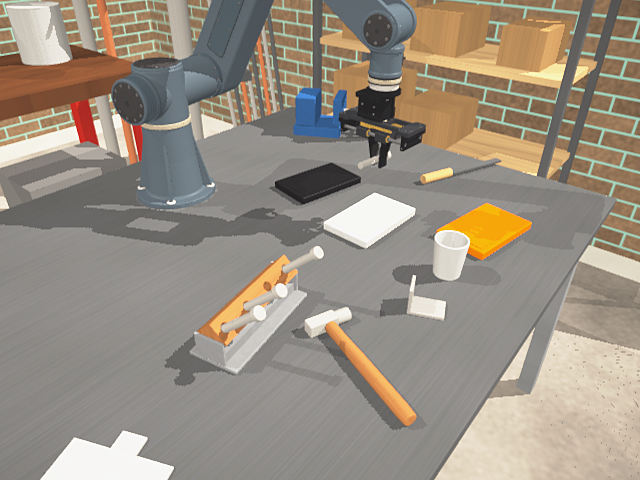

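View pics/d7c.png

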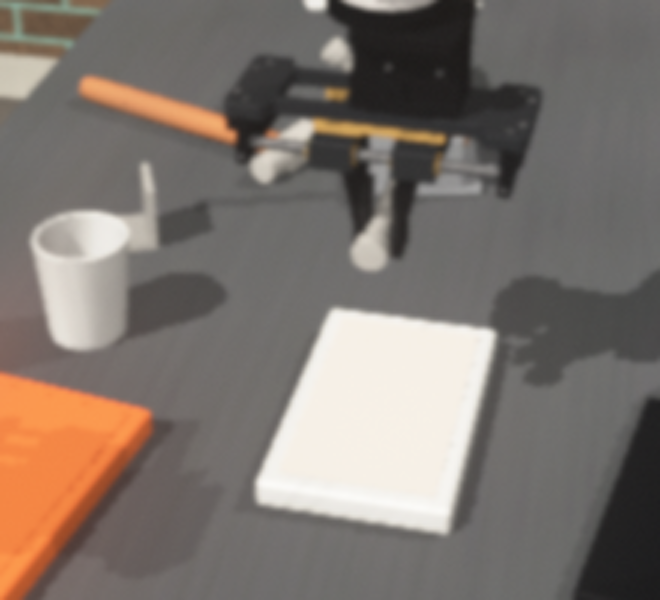

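View pics/w7.png

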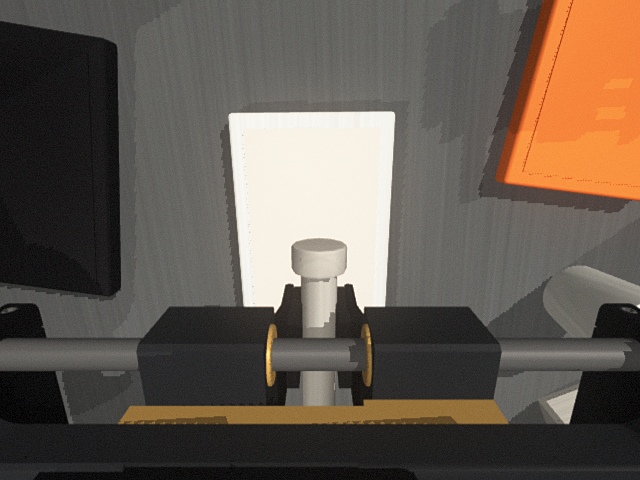

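The pin is held level above the white, aluminium-rimmed panel. The head faces +y at wrist (319,255), and the foot stub shows at scene (365,163). Now I measure its two ends against the panel.

Run:
```python
from h import *
np.set_printoptions(precision=1,suppress=True)
o=robot.get_obs();p=o['position'];M=R.from_quat(o['tool_rot']).as_matrix();w=ld('w7.png');c=ld('s7.png');d=ld('d7.png')
for u,v in [(319,243),(319,260),(319,285),(319,310)]: print('w',u,v,M.T@(pd(w,u,v)-p)*1000, pd(w,u,v)*1000)
for u in range(356,380,3):
  for v in (160,164): print('s',u,v,pd(c,u,v)*1000,c['img'][v,u])
for v in (258,264): print('side head',pd(d,180+370/3,v)*1000)
print('panel corners wrist',[pz(w,u,v,.02)*1000 for u,v in [(229,113),(395,112)]])
vv,uu=np.mgrid[0:480,0:640];K=c['camera_matrix']
D=np.stack([(uu-K[0,2])/K[0,0],-(vv-K[1,2])/K[1,1],-np.ones(uu.shape)],-1)@R.from_quat(c['attitude']).as_matrix().T
P=c['position']+D*c['depth'][...,None]
m=(abs(P[...,2]-.02)<.006)&(c['img'].min(-1)>170)&(P[...,0]<.75)&(P[...,1]>0)
n_,l,st,ce=cv2.connectedComponentsWithStats(m.astype(np.uint8));k=1+st[1:,4].argmax()
print(cv2.minAreaRect((P[l==k][:,:2]*1000).astype(np.float32)))
print('head tops',[pd(c,*t)*1000 for t in [(318.5,253),(281.7,290.7),(259.8,313)]])
```

```text
w 319 243 [ 35.5  -1.  -49.1] [507.8 250.8 168. ]
w 319 260 [ 32.4  -1.  -61.9] [507.6 247.8 180.7]
w 319 285 [ 20.2  -1.  -58.9] [507.1 235.6 177.8]
w 319 310 [  8.9  -1.  -59.2] [506.6 224.2 178.2]
s 356 160 [256.1 488.   -2.4] [150 149 146]
s 356 164 [276.4 459.7  -0.2] [151 149 147]
s 359 160 [265.9 490.2  -0.3] [147 144 142]
s 359 164 [499.3 147.8 173.9] [204 195 179]
s 362 160 [274.1 494.7   0.6] [147 147 143]
s 362 164 [507.8 147.1 176.6] [198 190 177]
s 365 160 [503.4 164.8 179. ] [188 181 170]
s 365 164 [509.4 156.8 173.7] [181 173 160]
s 368 160 [506.8 171.8 177.6] [203 195 179]
s 368 164 [509.7 168.4 169.8] [175 167 154]
s 371 160 [509.6 179.9 175.6] [195 186 172]
s 371 164 [511.7 177.9 167.1] [154 146 137]
s 374 160 [512.9 187.4 174.1] [236 229 214]
s 374 164 [317.9 496.7  -0.8] [85 83 81]
s 377 160 [514.9 196.9 171.4] [187 177 164]
s 377 164 [326.9 499.6   0.9] [158 155 152]
side head [507.1 245.9 178.4]
side head [505.7 252.8 169.3]
panel corners wrist [array([442.3, 311.7,  20. ]), array([570. , 306.6,  20. ])]
((502.84417724609375, 205.17172241210938), (216.17861938476562, 133.73182678222656), 87.64276885986328)
head tops [array([ 613.5, -133.6,  131.7]), array([ 636.4, -254.6,  132.4]), array([ 648.3, -315.9,  133.4])]
```

```bash
python3 -c "
import cv2;a=cv2.imread('pics/s7.png')[130:200,330:440];cv2.imwrite('pics/s7c.png',cv2.resize(a,None,fx=7,fy=7,interpolation=cv2.INTER_CUBIC))"
```

```text
(no output)
```

View pics/s7c.png

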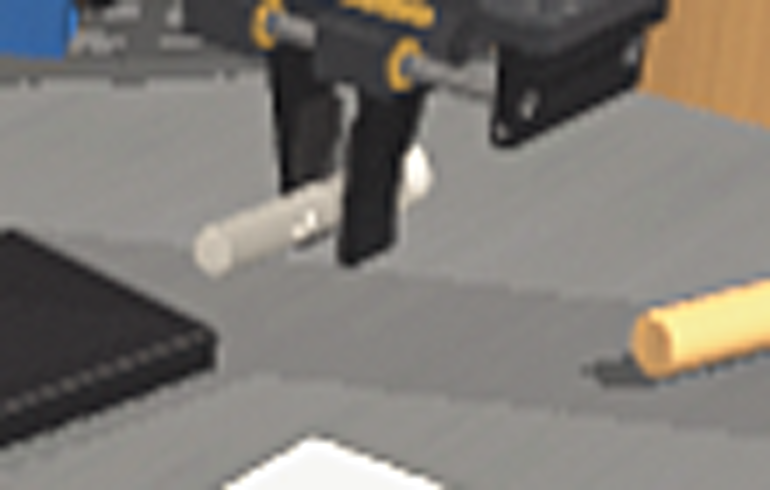

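The head is at y≈0.252 and the foot at y≈0.147 (105 mm, as it must be). The pin's middle is about (0.507,0.199,0.170) and the panel centre (0.503,0.205). I'll make a small trim, let it settle and check.

```bash
python3 -m inch '[{"ax":0,"ay":0,"az":0,"dx":5,"dy":-4,"dz":0,"gripper":0},{"ax":0,"ay":0,"az":0,"dx":0,"dy":0,"dz":0,"gripper":0},{"ax":0,"ay":0,"az":0,"dx":0,"dy":0,"dz":0,"gripper":0},{"ax":0,"ay":0,"az":0,"dx":0,"dy":0,"dz":0,"gripper":0},{"ax":0,"ay":0,"az":0,"dx":0,"dy":0,"dz":0,"gripper":0},{"ax":0,"ay":0,"az":0,"dx":0,"dy":0,"dz":0,"gripper":0}]'
python3 - <<'E'
from h import *
np.set_printoptions(precision=4,suppress=True)
w=snap('wrist','w8.png');d=snap('side','d8.png');s=snap('scene','s8.png');o=robot.get_obs()
print(o['joint_velocities'],o['ft_force'],o['grip_width'],o['time'])
print([pd(w,319,v) for v in (260,285,310)])
a=ld('scene0.png');m=(abs(a['depth']-s['depth'])>.02).astype(np.uint8);m=cv2.morphologyEx(m,cv2.MORPH_OPEN,np.ones((3,3)))
n_,l,st,ce=cv2.connectedComponentsWithStats(m);print(st[1:][st[1:,4]>15])
E
```

```text
time: 12.2
position: [0.503, 0.2202, 0.1179]
tool_rot: [0.723, 0.691, -0.0, 0.003]
ft_force: [0.5, 0.3, -1.2]
grip_width: 0.0149
[-0.      0.001   0.0015 -0.0023 -0.001  -0.0002] [-0.0001  0.316  -1.7512] 0.014555516069272845 12.35
[array([0.5034, 0.2533, 0.1806]), array([0.5028, 0.2406, 0.1765]), array([0.5024, 0.2298, 0.178 ])]
[[  182     0   106   108  7678]
 [  313     0   118   195 12023]
 [  109    71    22    21   154]
 [  130    81    32    44   719]
 [  265   270    29    19   256]]
```

The scene has only changed where the arm was and is, and where the short pin stood (265–294, 270–289). The pin is still held and not moving, so I'm handing in.

```bash
python3 -c "
from rig import robot
print(robot.hand_in())"
```

```text
the job is handed in; nothing more can be done
None
```

I drew the short pin (second from the +y end of the rack) out along its axis and turned it level and lengthwise over the white, aluminium-rimmed panel. I handed in while still holding it; hand-in reports no verdict.

**Last checks:**
- **Position:** the pin's middle is about (0.503, 0.205, 0.17), which is 15 cm above the panel top and within about 5 mm of the panel's middle. I inferred this from ends measured before a last 5 mm trim, plus head-side points afterwards.
- **Attitude:** the shank is level and along the panel to within a few degrees.
- **Hold:** the opening is 15 mm on the 16 mm shank, the wrist force shows roughly the pin's weight, and the joints are at rest.
- **Rest of the bench:** a depth comparison with the first picture shows changes only where the arm and the short pin were. It would only reveal depth changes over 2 cm. The other three heads, measured before the trim, were within about 3 mm of where they started.

**What disagreed:**
- **First grasp missed:** the cameras put the real fingertips about 36 mm behind the reported TCP. My first close therefore stopped short of the pin and touched nothing; I measured the offset, reopened, advanced 35 mm and gripped it.
- **Refused calls:** my first move calls were refused because rows must carry all seven keys.

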